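# Load the paint mixer and shut its guard

## Robot

A 6-joint arm with a two-finger parallel gripper is mounted at the origin on a cart in front of the work surface, level with it; the furniture and walls round the work are solid. World frame = base frame: x ahead of the robot, y to its left, z up, the work surface at z = 0. Lengths are in m, angles in degrees, forces in N, time in s.
With the tool pointing down it reaches from about 0.35 to 0.875 m from the base axis. Payload 4.2 kg.
Tool frame: the origin (TCP) lies on the centre line of the jaws, within the pads' length; the fingertips stand 25 mm ahead of it and the grasp point (between the pads) lies 6 mm ahead of it; z points along the fingers, y is the line along which they close (so a half turn about z gives the same grasp; the last joint's range is limited). The gripper opens to 87 mm and grips with 3 to 60 N. Pads are 19 mm wide; open, the fingers measure 117 mm over their backs; the gripper's body (75 mm by 190 mm) begins 51 mm behind the grasp point.
Start: joints at [83.629, 22.042, 0.453, 0, -68.411, -14.817], TCP at [0.226, 0.583, 0.248] pointing down, gripper open.
Joint ranges: [-179.83, 179.83], [-69.29, 118.12], [-61.27, 80.66], [-181.25, 117.63], [-171.15, -9.14], [-177.46, 177.46]. Speed limits (degrees/s): [159.86, 159.86, 180, 180, 180, 180].

## Interface

Orientations are given as a 3x3 rotation matrix whose columns are the frame's x, y, z axes.
In Python, from station import r gives the robot as it stands.
- The arm moves only by the tool move_arm, never from a script. Its argument "series" is a list of rows, each an object with "grip": the opening, from 0 (shut) to 1 (fully open); "xyz": the shift along the tool's x, y, z in mm, a list of three; "angular": the turn, a rotation vector about the tool's x, y, z in rad, a list of three. A call has 1 to 10 rows; each row is the pose to reach, as a shift and turn from the pose commanded when the call began, along the tool's axes at that moment; what a row does not reach only later rows make up. A row lasts 1/10 s, in which the tool goes at most 50 mm and 8.59 degrees, less where a joint would pass 70% of its speed; a pose out of reach is approached as far as the arm can. A call with a gripper value outside its range is refused whole. The fingers move at their own pace and stop on an object; the grip force is fixed at half the most. Time passes only in rows, so rows that repeat a pose let the fingers close. It gives the time, the measured TCP pose, the force, the opening and the grip force at its end, in the units of the state.
- r.sense(): the state, without advancing time (a new reading comes with each control period).
- r.capture(name): name is "scene" or "top" or "wrist"; returns a dict with "img" (384x512x3 uint8, red, green, blue), "camera_matrix" (3x3 intrinsics, pixels), "k1" (the pictures are not rectified: a ray, as slopes to the right and down, at radius r is drawn at 1 + k1 r^2 times it, then the intrinsics apply), "rvec" (rotation vector, rad) and "tvec" (3), from world to camera coordinates, as OpenCV has them; the wrist camera has in their place "hand_eye" (4x4, takes a point from camera to tool coordinates, whose origin is the TCP and whose axes are the flange's). Camera axes: x right, y down, z forward; pixel columns grow to the right and rows downward; lengths in m; the calibration is good to about 2 mm. A picture is of the moment at which its call begins: read the wrist's pose just before it. There is no depth.
- r.finish_job(): hands the job in; it is judged then, once.
The state is a dict: "time_s": time; "joints": joint angles; "joint_velocities": joint speeds; "effort": joint torques, N m; "tcp_pos": TCP position; "ee_rot": TCP orientation; "wrist_force": force on the tool from outside, world axes, zero at the start; "moment": the same for the moment, N m; "gripper_width": opening from 0.0 (shut) to 1.0 (fully open); "gripper_force": force on a finger pad.
Only numpy, scipy, OpenCV 4.12 (cv2) and the standard library are available. Lean on these libraries where they do the work, as an engineer would, in place of code of your own. Each camera call takes 0.05 s, during which the arm holds its last target. There are 200 camera calls.

## Task

Load the paint mixer: slide its yellow-framed roof guard fully open, then lift the grey pot with the white cap into the chamber and set it down gently, upright and wholly on the round black turntable, and let go of it. Then slide the guard back along its track until it is fully shut over the pot. Leave the tape measure, the orange pot and the yellow screwdriver where they are.

Things in the scene. Friction and masses are not known exactly. Their poses are not given: they have to be found in the camera images.
- mixer: Bench-top paint mixer, fixed to the bench: a box 200 mm (its x) by 390 mm (its y) by 132 mm high. Origin at the centre of its underside, z up, its front (black control panel) faces its -x. The -y part (blue walls) is the open-topped chamber: inside 170 mm by 170 mm, centred at mixer (x 0, y -0.098), floor at z 0.012. The +y part (grey) is the solid motor housing. Two aluminium track rails run along y on the roof at x = +-0.0925, up to z 0.147. No button needs pressing.
- guard (a joint): The sliding roof guard in its track, m: 0 = fully shut over the chamber, 0.175 = fully open (end stop), slid along the mixer's +y over the motor housing. It stays where it is left; about 2.5 N of friction plus light damping (6 N per m/s), 0.4 kg. May start a little ajar. The guard is a yellow frame with a clear pane, 168 mm (x) by 185 mm (y); pane 6 mm thick, top at mixer z 0.140, underside at z 0.134.
- guard_handle (a point): Centre of the straight top bar of the guard's black bridge handle: a round bar of 14 mm diameter lying along the mixer's x, 104 mm long, its centre at mixer z 0.179 (39 mm above the guard's top), with a leg at each end. It stands in the middle of the guard and moves with it; at mixer y = -0.098 + joint guard. It can be pushed along y from either side.
- turntable (a point): Centre of the top face of the round black turntable in the chamber (110 mm diameter, top at mixer z 0.022, 10 mm above the chamber floor; does not turn).
- paint_pot: The grey cylindrical pot with a white ribbed cap, closed: body 60 mm diameter, cap 65 mm diameter from 68 mm up to the top at 95 mm; about 0.12 to 0.26 kg, standing loose and upright on the bench; a fixed desk lamp behind it reaches its shade over the bench farther back (near world x 0.6, y -0.35), so do not lift it higher than needed or carry it far back. Origin at the centre of its underside, z up.
- tape_measure: Bystander: yellow tape measure, 71 x 76 x 37 mm, lying on the bench. Origin at the centre of its underside.
- orange_pot: Bystander: low orange pot with a lid, 92 mm diameter, 58 mm high. Origin at the centre of its underside.
- screwdriver_yellow: Bystander: screwdriver with yellow handle, 141 x 75 x 24 mm as it lies. Origin at the centre of its underside.
Things that resemble listed ones, but are neither listed nor needed, are in the scene too. Of the things that look like the paint_pot, the larger one is meant.

How it is judged:
By the outcome, as a careful person would: the job done as asked, in the order asked, and still so for the second after the job is handed in, with the robot touching nothing.
It also fails if it takes over 64 s, if anything falls off the work surface, if the arm or the gripper's body presses on something with over 40 N, if the wrist force passes 120 N, or if a joint passes its speed limit or range.

## Working session

There is one attempt and no reset: what is moved stays moved. The work goes in short steps, Python scripts to look and compute and a tool call to move; the robot and the scene stay as the last step left them, time stands still between calls to the robot, and variables do not carry over. Pictures are saved under pics/ and viewed, at most 10 in all, crops included, and the job is handed in when it is done.

Besides the shell and the picture viewer there is one more tool, called after "Call:" as name([rows], argument=value, ...), one row to a line, values as JSON. move_arm: Moves the arm, as the interface text tells. Its arguments: {"type":"object","properties":{"series":{"type":"array"}},"required":["series"]}

```bash
ls; mkdir -p pics; cat > h.py <<'E'
import numpy as np, cv2
from station import r
def save(name,fn):
    s=r.sense(); c=r.capture(name); cv2.imwrite('pics/'+fn+'.png',c['img'][:,:,::-1])
    d=dict(c); d['tcp']=s['tcp_pos']; d['R']=s['ee_rot']; np.save('pics/'+fn+'.npy',d,allow_pickle=True); return d
def load(fn): return np.load('pics/'+fn+'.npy',allow_pickle=True).item()
def ray(c,u,v):
    K=np.array(c['camera_matrix']); k=float(c['k1'])
    x=(u-K[0,2])/K[0,0]; y=(v-K[1,2])/K[1,1]; a,b=x,y
    for _ in range(30):
        f=1+k*(a*a+b*b); a,b=x/f,y/f
    d=np.array([a,b,1.])
    if 'hand_eye' in c:
        H=np.array(c['hand_eye']); R=np.array(c['R'])
        return np.array(c['tcp'])+R@H[:3,3], R@H[:3,:3]@d
    R=cv2.Rodrigues(np.array(c['rvec'],float))[0]; t=np.array(c['tvec'],float).ravel()
    return -R.T@t, R.T@d
def onz(c,u,v,z):
    o,d=ray(c,u,v); return o+d*(z-o[2])/d[2]
def proj(c,p):
    K=np.array(c['camera_matrix']); k=float(c['k1'])
    if 'hand_eye' in c:
        H=np.array(c['hand_eye']); R=np.array(c['R'])
        q=H[:3,:3].T@(R.T@(np.array(p)-c['tcp'])-H[:3,3])
    else:
        q=cv2.Rodrigues(np.array(c['rvec'],float))[0]@np.array(p)+np.array(c['tvec'],float).ravel()
    a,b=q[:2]/q[2]; f=1+k*(a*a+b*b); return np.array([K[0,0]*a*f+K[0,2],K[1,1]*b*f+K[1,2]])
E
python3 - <<'E'
from h import *
a=save('scene','s0');b=save('top','t0');
cv2.imwrite('pics/st.png',np.vstack([a['img'],b['img']])[:,:,::-1][:0+768]) 
for c in(a,b): o,d=ray(c,256,192); print(o,d,c['k1'])
s=r.sense(); print(s)
E
```

```text
pics
[0.83826329 0.28273418 0.9294828 ] [-0.35504336 -0.41866645 -0.83601083] -0.04003002441742393
[ 0.22581282 -0.14398371  1.32953274] [ 0.24477774 -0.01453644 -0.96960136] -0.038278021510679446
{'time_s': 0.1, 'joints': array([ 8.36287540e+01,  2.20871928e+01,  3.89920960e-01, -2.44294985e-02,
       -6.84123094e+01, -1.48161584e+01]), 'joint_velocities': array([-0.03500959, -0.15864413,  0.20978388,  0.07466275, -0.03333033,
       -0.04356513]), 'effort': array([-8.67133463e-05, -3.91687346e+01,  1.87936360e+01,  4.23185259e+00,
        1.34744402e-02, -7.56224472e-05]), 'tcp_pos': array([0.22570194, 0.58231448, 0.24657822]), 'ee_rot': array([[ 9.32346462e-01, -3.61565632e-01, -6.06251536e-04],
       [-3.61566125e-01, -9.32344620e-01, -1.85671338e-03],
       [ 1.06088390e-04,  1.95030017e-03, -9.99998093e-01]]), 'wrist_force': array([ 0.15508268, -0.09523675,  0.36020311]), 'moment': array([ 0.03723792, -0.02969973, -0.04229119]), 'gripper_force': 0.0, 'gripper_width': 1.001790898423184}
```

View pics/s0.png

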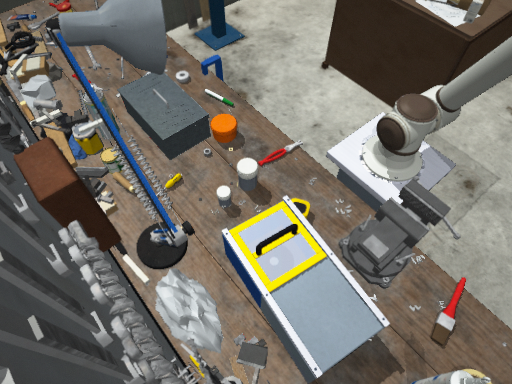

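View pics/t0.png

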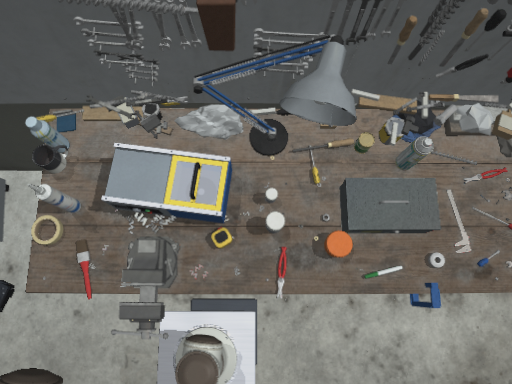

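In the scene view, the candidates for the paint pot are the larger white-capped pot at (247,172), top view (275,221), and a smaller lookalike at (224,195), top view (271,195). The orange pot at scene (224,127) is not a candidate, so I choose the larger one. The mixer, with its yellow guard and black handle, is at scene (278,240) and top view (195,183). The tape measure is at top view (222,238), and a vise is at top view (150,260).

```bash
python3 - <<'E'
from h import *
for n in('s0','t0'):
    c=load(n); im=c['img']; hsv=cv2.cvtColor(im,cv2.COLOR_RGB2HSV)
    y=cv2.inRange(hsv,(22,150,120),(34,255,255)); 
    cs=cv2.findContours(y,cv2.RETR_EXTERNAL,cv2.CHAIN_APPROX_NONE)[0]; g=max(cs,key=cv2.contourArea)
    q=cv2.boxPoints(cv2.minAreaRect(g)); print(n,'guard',q.round(1).tolist())
    ap=cv2.approxPolyDP(cv2.convexHull(g),4,True)[:,0]; print(' approx',ap.tolist())
    for u,v in ap: print(onz(c,u,v,.14).round(3))
    m=np.zeros_like(y); cv2.drawContours(m,[cv2.convexHull(g)],-1,255,-1)
    k=cv2.inRange(im,(0,0,0),(55,55,55))&cv2.erode(m,np.ones((5,5)))
    cs=cv2.findContours(k,cv2.RETR_EXTERNAL,cv2.CHAIN_APPROX_NONE)[0]; h=max(cs,key=cv2.contourArea)
    rr=cv2.minAreaRect(h); print(' handle',rr,onz(c,*rr[0],.179).round(3))
    w=cv2.inRange(hsv,(0,0,175),(179,60,255))
    x0,y0=(247,167) if n=='s0' else (275,221)
    mm=np.zeros_like(w); cv2.circle(mm,(x0,y0),16,255,-1); w&=mm
    cs=cv2.findContours(w,cv2.RETR_EXTERNAL,cv2.CHAIN_APPROX_NONE)[0]; h=max(cs,key=cv2.contourArea)
    (u,v),_=cv2.minEnclosingCircle(h); print(' cap',u,v,_,cv2.boundingRect(h),onz(c,u,v,.095).round(3))
a=load('s0')['img'];b=load('t0')['img']
cv2.imwrite('pics/crop.png',np.hstack([cv2.resize(a[140:384,190:390],(480,586),interpolation=2),cv2.resize(b[130:270,95:305],(320,586) if 0 else (320,213),interpolation=2) if 0 else cv2.copyMakeBorder(cv2.resize(b[140:235,100:305],(320,148)),0,438,0,0,0)])[:,:,::-1])
E
```

```text
s0 guard [[228.5, 230.3000030517578], [286.5, 193.10000610351562], [326.70001220703125, 255.60000610351562], [268.79998779296875, 292.8999938964844]]
 approx [[283, 201], [326, 255], [269, 291], [229, 230]]
[ 0.467 -0.046  0.14 ]
[0.49  0.134 0.14 ]
[0.653 0.112 0.14 ]
[ 0.628 -0.069  0.14 ]
 handle ((276.0103454589844, 238.6605987548828), (9.35760498046875, 48.29964065551758), 59.74356460571289) [0.567 0.037 0.179]
 cap 246.89999389648438 166.5 10.210885047912598 (237, 158, 21, 16) [ 0.447 -0.222  0.095]
t0 guard [[163.89999389648438, 202.60000610351562], [170.89999389648438, 154.0], [227.10000610351562, 162.0], [220.1999969482422, 210.60000610351562]]
 approx [[173, 156], [227, 163], [219, 209], [164, 202]]
[0.648 0.112 0.14 ]
[ 0.624 -0.067  0.14 ]
[ 0.47  -0.044  0.14 ]
[0.492 0.133 0.14 ]
 handle ((194.52841186523438, 180.4239501953125), (4.554047584533691, 35.50883102416992), 9.162346839904785) [0.553 0.032 0.179]
 cap 275.125732421875 220.30702209472656 8.92565631866455 (267, 212, 17, 18) [ 0.442 -0.225  0.095]
```

View pics/crop.png

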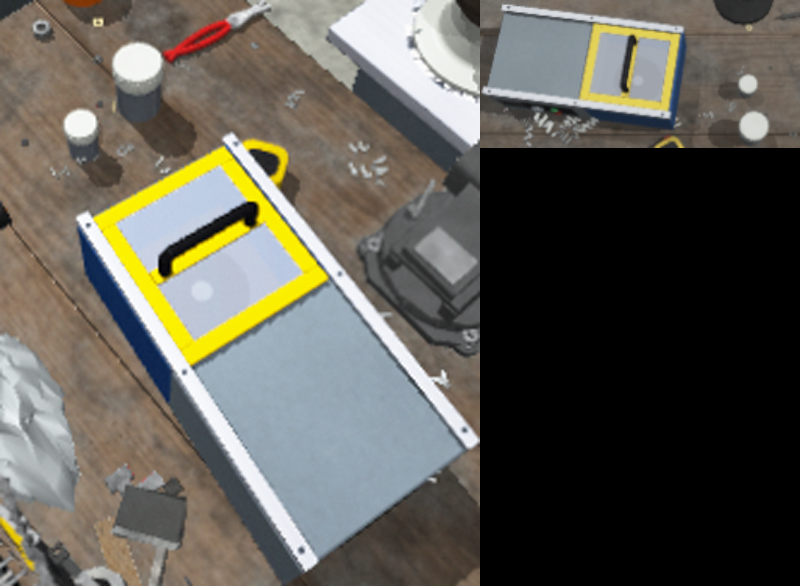

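The crop confirms the larger grey pot with the white ribbed cap at scene (247,172). The guard's near edge sits very close to the mixer's -y end, so it is nearly shut. I'll fit the rails to get the mixer's frame.

```bash
python3 - <<'E'
from h import *
for n in('s0','t0'):
    c=load(n); im=c['img']; hsv=cv2.cvtColor(im,cv2.COLOR_RGB2HSV)
    w=cv2.inRange(hsv,(0,0,205),(179,40,255))
    for g in cv2.findContours(w,cv2.RETR_EXTERNAL,cv2.CHAIN_APPROX_NONE)[0]:
        (p,s,a)=cv2.minAreaRect(g)
        if max(s)>80 and min(s)<14:
            q=cv2.boxPoints((p,s,a)); q=q[np.argsort(q@(cv2.boxPoints((p,s,a))[np.argmax([np.linalg.norm(q[0]-x) for x in q])]-q[0]))]
            e=[onz(c,*q[:2].mean(0),.147)[:2],onz(c,*q[2:].mean(0),.147)[:2]]
            d=e[1]-e[0]; print(n,s,np.round(e,4).tolist(),'mid',np.mean(e,0).round(4),'len',np.linalg.norm(d).round(3),'yaw',np.degrees(np.arctan(-d[0]/d[1])).round(2))
E
```

```text
s0 (175.02061462402344, 6.972172260284424) [[0.6386, -0.0763], [0.6893, 0.3092]] mid [0.6639 0.1164] len 0.389 yaw -7.5
s0 (164.75418090820312, 11.621915817260742) [[0.4468, -0.0524], [0.5008, 0.3336]] mid [0.4738 0.1406] len 0.39 yaw -7.96
t0 (109.89459228515625, 3.353111505508423) [[0.5032, 0.3152], [0.4575, -0.0347]] mid [0.4804 0.1402] len 0.353 yaw -7.44
t0 (111.0139389038086, 3.3979551792144775) [[0.6863, 0.3084], [0.638, -0.0574]] mid [0.6622 0.1255] len 0.369 yaw -7.52
```

Call:
move_arm([
  {"grip":1,"xyz":[0,0,-50],"angular":[0,0,0]},
  {"grip":1,"xyz":[40,30,-60],"angular":[0,0,-0.1]},
  {"grip":1,"xyz":[80,60,-60],"angular":[0,0,-0.237]},
  {"grip":1,"xyz":[120,90,-60],"angular":[0,0,-0.237]},
  {"grip":1,"xyz":[160,120,-60],"angular":[0,0,-0.237]},
  {"grip":1,"xyz":[200,150,-60],"angular":[0,0,-0.237]},
  {"grip":1,"xyz":[240,180,-60],"angular":[0,0,-0.237]},
  {"grip":1,"xyz":[280,210,-60],"angular":[0,0,-0.237]},
  {"grip":1,"xyz":[320,240,-60],"angular":[0,0,-0.237]},
  {"grip":1,"xyz":[340,260,-60],"angular":[0,0,-0.237]},
])

```text
time_s: 1.1
tcp_pos: [0.4498, 0.2147, 0.3072]
ee_rot: [[0.991, -0.135, -0.001], [-0.135, -0.991, -0.001], [-0.0, 0.001, -1.0]]
wrist_force: [0.3, 0.3, -1.1]
gripper_width: 1.0
gripper_force: 0.0
```

```bash
cat >> h.py <<'E'
def to(x,y,z,yaw=-7.6):
    s=r.sense(); R=np.array(s['ee_rot']); d=R.T@(np.array([x,y,z])-s['tcp_pos'])
    a=np.radians(yaw); T=np.array([[np.cos(a),np.sin(a),0],[np.sin(a),-np.cos(a),0],[0,0,-1]])
    print('t',s['time_s'],'tcp',np.round(s['tcp_pos'],4),'shift mm',(d*1000).round(1),'rot',cv2.Rodrigues(R.T@T)[0].ravel().round(3))
E
python3 -c "
from h import *
to(.559,.033,.30)"
```

```text
t 1.1 tcp [0.4498 0.2147 0.3072] shift mm [132.7 165.3   7.3] rot [ 0.001  0.    -0.003]
```

Call:
move_arm([
  {"grip":1,"xyz":[30,38,0],"angular":[0,0,0]},
  {"grip":1,"xyz":[60,76,0],"angular":[0,0,0]},
  {"grip":1,"xyz":[90,114,0],"angular":[0,0,0]},
  {"grip":1,"xyz":[118,148,0],"angular":[0,0,0]},
  {"grip":1,"xyz":[130,162,0],"angular":[0,0,0]},
  {"grip":1,"xyz":[132,165,0],"angular":[0,0,0]},
  {"grip":1,"xyz":[132,165,0],"angular":[0,0,0]},
])

```text
time_s: 1.8
tcp_pos: [0.5577, 0.036, 0.3069]
ee_rot: [[0.991, -0.134, -0.001], [-0.134, -0.991, -0.0], [-0.001, 0.0, -1.0]]
wrist_force: [-0.1, 0.1, -0.3]
gripper_width: 1.003
gripper_force: 0.0
```

```bash
python3 - <<'E'
from h import *
c=save('wrist','w0')
to(.559,.033,.185)
print(c['hand_eye'].round(3))
for p in [(.559,.033,.179)]: print(proj(c,p))
E
```

```text
t 1.85 tcp [0.5575 0.0367 0.3072] shift mm [  2.1   3.4 122.2] rot [ 0.     0.001 -0.   ]
[[ 0.001 -0.953 -0.303  0.084]
 [ 1.     0.001 -0.001  0.002]
 [ 0.001 -0.303  0.953 -0.137]
 [ 0.     0.     0.     1.   ]]
[259.27095833 188.2569019 ]
```

View pics/w0.png

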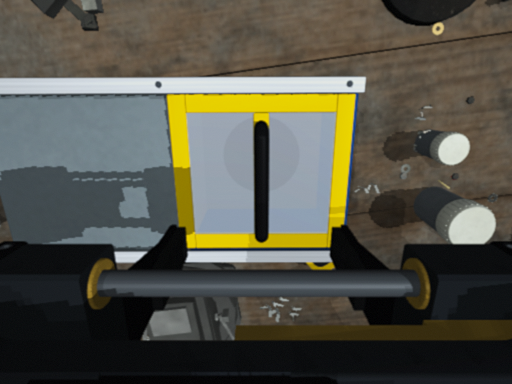

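The wrist view shows the handle bar vertical at u≈262, from v 122 to 242. The turntable disc shows through the pane at about (261,153), and the two capped pots are on the right at (471,224) and (450,148).

```bash
python3 - <<'E'
from h import *
c=load('w0')
print('bar',onz(c,261.7,122,.179),onz(c,261.7,242,.179))
print('tt',onz(c,261,153,.022))
print('rail end',onz(c,365,78,.147), 'cap',onz(c,471,224,.095))
to(*onz(c,261.7,182,.179)[:2],.186)
E
```

```text
bar [0.61871572 0.02291885 0.179     ] [0.50337212 0.03796968 0.179     ]
tt [0.56279008 0.02961002 0.022     ]
rail end [ 0.64317281 -0.0781547   0.147     ] cap [ 0.44974887 -0.22591639  0.095     ]
t 1.85 tcp [0.5575 0.0367 0.3072] shift mm [  8.2   5.7 121.2] rot [ 0.     0.001 -0.   ]
```

Call:
move_arm([
  {"grip":1,"xyz":[4,5,40],"angular":[0,0,0]},
  {"grip":1,"xyz":[4,5,75],"angular":[0,0,0]},
  {"grip":1,"xyz":[4,5,100],"angular":[0,0,0]},
  {"grip":1,"xyz":[4,5,115],"angular":[0,0,0]},
  {"grip":1,"xyz":[4,5,121],"angular":[0,0,0]},
  {"grip":0,"xyz":[4,5,121],"angular":[0,0,0]},
  {"grip":0,"xyz":[4,5,121],"angular":[0,0,0]},
  {"grip":0,"xyz":[4,5,121],"angular":[0,0,0]},
  {"grip":0,"xyz":[4,5,121],"angular":[0,0,0]},
  {"grip":0,"xyz":[4,5,121],"angular":[0,0,0]},
])

```text
time_s: 2.85
tcp_pos: [0.5614, 0.031, 0.1872]
ee_rot: [[0.991, -0.132, 0.001], [-0.132, -0.991, 0.0], [0.001, -0.001, -1.0]]
wrist_force: [-0.7, -0.4, -0.6]
gripper_width: 0.631
gripper_force: 0.0
```

Call:
move_arm([
  {"grip":0,"xyz":[0,0,0],"angular":[0,0,0]},
  {"grip":0,"xyz":[0,0,0],"angular":[0,0,0]},
  {"grip":0,"xyz":[0,0,0],"angular":[0,0,0]},
  {"grip":0,"xyz":[0,0,0],"angular":[0,0,0]},
  {"grip":0,"xyz":[0,0,0],"angular":[0,0,0]},
  {"grip":0,"xyz":[0,0,0],"angular":[0,0,0]},
  {"grip":0,"xyz":[0,0,0],"angular":[0,0,0]},
  {"grip":0,"xyz":[0,0,0],"angular":[0,0,0]},
])

```text
time_s: 3.65
tcp_pos: [0.5613, 0.0313, 0.1865]
ee_rot: [[0.991, -0.132, 0.0], [-0.132, -0.991, 0.001], [0.0, -0.001, -1.0]]
wrist_force: [-1.5, 2.5, -0.0]
gripper_width: 0.154
gripper_force: 30.0
```

Call:
move_arm([
  {"grip":0,"xyz":[0,-10,0],"angular":[0,0,0]},
  {"grip":0,"xyz":[0,-28,0],"angular":[0,0,0]},
  {"grip":0,"xyz":[0,-48,0],"angular":[0,0,0]},
  {"grip":0,"xyz":[0,-68,0],"angular":[0,0,0]},
  {"grip":0,"xyz":[0,-88,0],"angular":[0,0,0]},
  {"grip":0,"xyz":[0,-108,0],"angular":[0,0,0]},
  {"grip":0,"xyz":[0,-128,0],"angular":[0,0,0]},
  {"grip":0,"xyz":[0,-145,0],"angular":[0,0,0]},
  {"grip":0,"xyz":[0,-158,0],"angular":[0,0,0]},
  {"grip":0,"xyz":[0,-163,0],"angular":[0,0,0]},
])

```text
time_s: 4.65
tcp_pos: [0.5827, 0.1942, 0.1865]
ee_rot: [[0.991, -0.131, -0.0], [-0.131, -0.991, 0.0], [-0.0, -0.0, -1.0]]
wrist_force: [-1.1, -3.0, 1.0]
gripper_width: 0.149
gripper_force: 30.0
```

Call:
move_arm([
  {"grip":0,"xyz":[0,-2,0],"angular":[0,0,0]},
  {"grip":0,"xyz":[0,-4,0],"angular":[0,0,0]},
  {"grip":0,"xyz":[0,-6,0],"angular":[0,0,0]},
  {"grip":0,"xyz":[0,-7,0],"angular":[0,0,0]},
  {"grip":0,"xyz":[0,-8,0],"angular":[0,0,0]},
])

```text
time_s: 5.15
tcp_pos: [0.5834, 0.2001, 0.1865]
ee_rot: [[0.991, -0.133, -0.001], [-0.133, -0.991, -0.0], [-0.001, 0.0, -1.0]]
wrist_force: [-3.2, -1.9, 2.7]
gripper_width: 0.15
gripper_force: 30.0
```

Call:
move_arm([
  {"grip":0,"xyz":[0,-1,0],"angular":[0,0,0]},
  {"grip":0,"xyz":[0,-2,0],"angular":[0,0,0]},
  {"grip":0,"xyz":[0,-3,0],"angular":[0,0,0]},
  {"grip":0,"xyz":[0,-3,0],"angular":[0,0,0]},
])

```text
time_s: 5.55
tcp_pos: [0.5839, 0.2035, 0.1865]
ee_rot: [[0.991, -0.132, -0.001], [-0.132, -0.991, -0.0], [-0.001, 0.0, -1.0]]
wrist_force: [-4.8, -1.6, 2.5]
gripper_width: 0.148
gripper_force: 30.0
```

Call:
move_arm([
  {"grip":0,"xyz":[0,-1,0],"angular":[0,0,0]},
  {"grip":0,"xyz":[0,-2,0],"angular":[0,0,0]},
  {"grip":0,"xyz":[0,-3,0],"angular":[0,0,0]},
  {"grip":0,"xyz":[0,-3,0],"angular":[0,0,0]},
])

```text
time_s: 5.95
tcp_pos: [0.5841, 0.2049, 0.1865]
ee_rot: [[0.991, -0.133, -0.002], [-0.133, -0.991, -0.003], [-0.002, 0.003, -1.0]]
wrist_force: [-3.6, -5.5, 3.0]
gripper_width: 0.147
gripper_force: 30.0
```

Call:
move_arm([
  {"grip":0,"xyz":[0,-1,0],"angular":[0,0,0]},
  {"grip":0,"xyz":[0,-2,0],"angular":[0,0,0]},
  {"grip":0,"xyz":[0,-2,0],"angular":[0,0,0]},
])

```text
time_s: 6.25
tcp_pos: [0.5841, 0.205, 0.1865]
ee_rot: [[0.991, -0.133, -0.004], [-0.133, -0.991, -0.006], [-0.003, 0.007, -1.0]]
wrist_force: [-3.4, -10.8, 4.3]
gripper_width: 0.149
gripper_force: 30.0
```

Call:
move_arm([
  {"grip":0,"xyz":[0,3,0],"angular":[0,0,0]},
  {"grip":1,"xyz":[0,3,0],"angular":[0,0,0]},
  {"grip":1,"xyz":[0,3,0],"angular":[0,0,0]},
  {"grip":1,"xyz":[0,3,0],"angular":[0,0,0]},
  {"grip":1,"xyz":[0,3,0],"angular":[0,0,0]},
  {"grip":1,"xyz":[0,3,-15],"angular":[0,0,0]},
  {"grip":1,"xyz":[0,3,-50],"angular":[0,0,0]},
  {"grip":1,"xyz":[0,3,-90],"angular":[0,0,0]},
  {"grip":1,"xyz":[0,3,-120],"angular":[0,0,0]},
  {"grip":1,"xyz":[0,3,-120],"angular":[0,0,0]},
])

```text
time_s: 7.25
tcp_pos: [0.5869, 0.2064, 0.3126]
ee_rot: [[0.991, -0.132, 0.011], [-0.132, -0.991, 0.005], [0.01, -0.006, -1.0]]
wrist_force: [-0.3, -0.4, 0.3]
gripper_width: 0.883
gripper_force: 0.0
```

```bash
python3 - <<'E'
from h import *
a=save('scene','s1');b=save('top','t1')
to(.445,-.224,.306)
A=cv2.resize(a['img'][150:384,190:390],(400,468),interpolation=2);B=cv2.resize(b['img'][140:230,100:235],(400,267),interpolation=2)
o=np.zeros((468,800,3),np.uint8);o[:,:400]=A;o[:267,400:]=B
cv2.imwrite('pics/c1.png',o[:,:,::-1])
for c in(a,b):
  for p in [(.561,.0316,.022),(.5566,.0315,.022)]: print(proj(c,p).round(1))
E
```

```text
t 7.35 tcp [0.5846 0.2057 0.307 ] shift mm [-8.150e+01  4.445e+02  1.000e-01] rot [-0.002 -0.001 -0.   ]
[273.3 261. ]
[274.5 260. ]
[200.9 190.4]
[200.9 191.6]
```

View pics/c1.png

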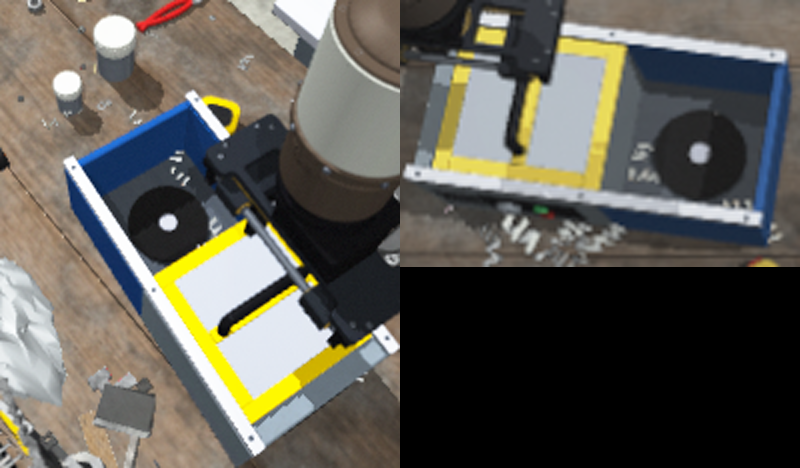

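The guard is fully open. The turntable's white hub is at scene (274.5,261) and top view (201.2,191.2), which puts its centre at about (0.5585, 0.031). Next I go to the pot.

Call:
move_arm([
  {"grip":1,"xyz":[-8,45,0],"angular":[0,0,0]},
  {"grip":1,"xyz":[-17,94,0],"angular":[0,0,0]},
  {"grip":1,"xyz":[-26,143,0],"angular":[0,0,0]},
  {"grip":1,"xyz":[-35,192,0],"angular":[0,0,0]},
  {"grip":1,"xyz":[-44,241,0],"angular":[0,0,0]},
  {"grip":1,"xyz":[-53,290,0],"angular":[0,0,0]},
  {"grip":1,"xyz":[-62,339,0],"angular":[0,0,0]},
  {"grip":1,"xyz":[-71,388,0],"angular":[0,0,0]},
  {"grip":1,"xyz":[-79,430,20],"angular":[0,0,0]},
  {"grip":1,"xyz":[-81,444,40],"angular":[0,0,0]},
])

```text
time_s: 8.35
tcp_pos: [0.4435, -0.2266, 0.2649]
ee_rot: [[0.991, -0.136, -0.001], [-0.136, -0.991, 0.0], [-0.001, -0.0, -1.0]]
wrist_force: [0.5, 1.3, -0.0]
gripper_width: 0.999
gripper_force: 0.0
```

Call:
move_arm([
  {"grip":1,"xyz":[0,0,10],"angular":[0,0,0]},
  {"grip":1,"xyz":[0,0,10],"angular":[0,0,0]},
  {"grip":1,"xyz":[0,0,10],"angular":[0,0,0]},
])

```text
time_s: 8.65
tcp_pos: [0.4459, -0.2234, 0.2565]
ee_rot: [[0.991, -0.131, -0.0], [-0.131, -0.991, -0.0], [-0.0, 0.0, -1.0]]
wrist_force: [0.2, 0.6, 0.8]
gripper_width: 1.002
gripper_force: 0.0
```

```bash
python3 - <<'E'
from h import *
c=save('wrist','w1'); im=c['img']; hsv=cv2.cvtColor(im,cv2.COLOR_RGB2HSV)
w=cv2.inRange(hsv,(0,0,170),(179,50,255))
for g in cv2.findContours(w,cv2.RETR_EXTERNAL,cv2.CHAIN_APPROX_NONE)[0]:
    if cv2.contourArea(g)>800: print(cv2.fitEllipse(g),cv2.boundingRect(g),onz(c,*cv2.fitEllipse(g)[0],.095))
print(proj(c,(.4455,-.2245,.095)))
to(.4455,-.2245,.085)
E
```

```text
((310.96160888671875, 313.9499206542969), (26.093303680419922, 120.74669647216797), 89.63335418701172) (248, 297, 121, 28) [ 0.27022689 -0.266841    0.095     ]
((261.1754455566406, 179.97836303710938), (57.080078125, 58.65697479248047), 55.23674011230469) (231, 150, 61, 60) [ 0.44576526 -0.22833562  0.095     ]
((239.35272216796875, 84.41915893554688), (39.1298828125, 41.62626647949219), 169.80322265625) (219, 63, 41, 44) [ 0.54166602 -0.21979457  0.095     ]
[257.56516549 180.68150121]
t 8.7 tcp [ 0.4463 -0.2233  0.257 ] shift mm [ -0.8   1.2 172. ] rot [ 0.    -0.001  0.002]
```

View pics/w1.png

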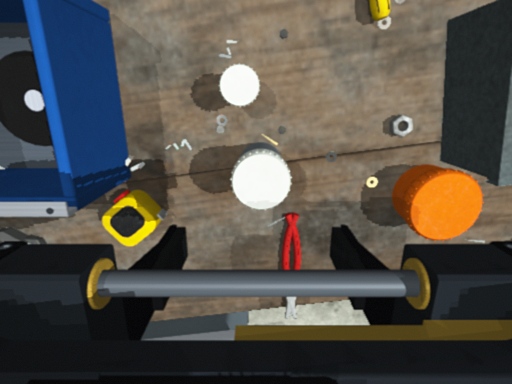

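The wrist view shows the chosen pot's cap at (261,180) between the fingers, with clear space on both sides. The small lookalike at (239,84), the tape measure at (131,218), the orange pot at (437,203) and the pliers are all clear of the fingers.

Call:
move_arm([
  {"grip":1,"xyz":[0,4,45],"angular":[0,0,0]},
  {"grip":1,"xyz":[0,4,85],"angular":[0,0,0]},
  {"grip":1,"xyz":[0,4,115],"angular":[0,0,0]},
  {"grip":1,"xyz":[0,4,140],"angular":[0,0,0]},
  {"grip":1,"xyz":[0,4,158],"angular":[0,0,0]},
  {"grip":1,"xyz":[0,4,167],"angular":[0,0,0]},
  {"grip":1,"xyz":[0,4,167],"angular":[0,0,0]},
  {"grip":0.5,"xyz":[0,4,167],"angular":[0,0,0]},
  {"grip":0.5,"xyz":[0,4,167],"angular":[0,0,0]},
  {"grip":0.5,"xyz":[0,4,167],"angular":[0,0,0]},
])

```text
time_s: 9.7
tcp_pos: [0.4456, -0.228, 0.0906]
ee_rot: [[0.991, -0.132, 0.002], [-0.132, -0.991, -0.0], [0.002, 0.0, -1.0]]
wrist_force: [-0.2, -0.2, -0.7]
gripper_width: 0.81
gripper_force: 0.0
```

Call:
move_arm([
  {"grip":0.5,"xyz":[0,0,0],"angular":[0,0,0]},
  {"grip":0.5,"xyz":[0,0,0],"angular":[0,0,0]},
  {"grip":0.5,"xyz":[0,0,0],"angular":[0,0,0]},
  {"grip":0.5,"xyz":[0,0,0],"angular":[0,0,0]},
])

```text
time_s: 10.1
tcp_pos: [0.4454, -0.2279, 0.0902]
ee_rot: [[0.991, -0.132, 0.001], [-0.132, -0.991, -0.0], [0.001, -0.0, -1.0]]
wrist_force: [-0.1, 3.1, 5.7]
gripper_width: 0.719
gripper_force: 30.0
```

Call:
move_arm([
  {"grip":0.5,"xyz":[0,0,-5],"angular":[0,0,0]},
  {"grip":0.5,"xyz":[0,0,-20],"angular":[0,0,0]},
  {"grip":0.5,"xyz":[0,0,-45],"angular":[0,0,0]},
  {"grip":0.5,"xyz":[0,0,-75],"angular":[0,0,0]},
  {"grip":0.5,"xyz":[0,0,-105],"angular":[0,0,0]},
  {"grip":0.5,"xyz":[0,0,-135],"angular":[0,0,0]},
  {"grip":0.5,"xyz":[0,0,-160],"angular":[0,0,0]},
  {"grip":0.5,"xyz":[0,0,-172],"angular":[0,0,0]},
  {"grip":0.5,"xyz":[0,0,-175],"angular":[0,0,0]},
])

```text
time_s: 11.0
tcp_pos: [0.4449, -0.228, 0.2652]
ee_rot: [[0.991, -0.133, 0.001], [-0.133, -0.991, -0.0], [0.001, -0.0, -1.0]]
wrist_force: [-0.7, 0.6, -2.3]
gripper_width: 0.722
gripper_force: 30.0
```

Call:
move_arm([
  {"grip":0.5,"xyz":[3,-10,0],"angular":[0,0,0]},
  {"grip":0.5,"xyz":[10,-35,0],"angular":[0,0,0]},
  {"grip":0.5,"xyz":[19,-65,0],"angular":[0,0,0]},
  {"grip":0.5,"xyz":[29,-100,0],"angular":[0,0,0]},
  {"grip":0.5,"xyz":[39,-135,0],"angular":[0,0,0]},
  {"grip":0.5,"xyz":[49,-170,0],"angular":[0,0,0]},
  {"grip":0.5,"xyz":[59,-205,0],"angular":[0,0,0]},
  {"grip":0.5,"xyz":[69,-240,0],"angular":[0,0,0]},
  {"grip":0.5,"xyz":[76,-264,0],"angular":[0,0,0]},
  {"grip":0.5,"xyz":[78,-272,0],"angular":[0,0,0]},
])

```text
time_s: 12.0
tcp_pos: [0.5583, 0.034, 0.2619]
ee_rot: [[0.992, -0.13, -0.004], [-0.13, -0.992, -0.001], [-0.004, 0.001, -1.0]]
wrist_force: [-0.9, -0.6, -2.8]
gripper_width: 0.719
gripper_force: 30.0
```

Call:
move_arm([
  {"grip":0.5,"xyz":[0,0,0],"angular":[0,0,0]},
  {"grip":0.5,"xyz":[0,0,0],"angular":[0,0,0]},
])

```text
time_s: 12.2
tcp_pos: [0.5574, 0.0309, 0.2634]
ee_rot: [[0.991, -0.133, -0.003], [-0.133, -0.991, -0.001], [-0.003, 0.001, -1.0]]
wrist_force: [-1.3, -0.1, -2.2]
gripper_width: 0.717
gripper_force: 30.0
```

```bash
python3 - <<'E'
from h import *
a=save('scene','s2');b=save('top','t2');to(.5585,.031,.114)
A=cv2.resize(a['img'][150:350,190:390],(400,400),interpolation=2);B=cv2.resize(b['img'][140:230,100:235],(400,267),interpolation=2)
o=np.zeros((400,800,3),np.uint8);o[:,:400]=A;o[:267,400:]=B
cv2.imwrite('pics/c2.png',o[:,:,::-1])
E
```

```text
t 12.3 tcp [0.5576 0.0304 0.2642] shift mm [  1.   -0.8 150.2] rot [ 0.001  0.001 -0.001]
```

View pics/c2.png

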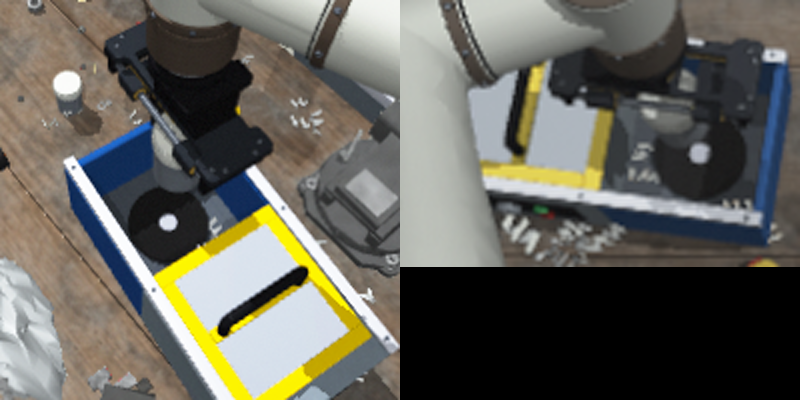

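The pot hangs upright over the chamber (cap near scene crop (172,150)), and the guard is clear of it. Lowering now.

Call:
move_arm([
  {"grip":0.5,"xyz":[1,-1,20],"angular":[0,0,0]},
  {"grip":0.5,"xyz":[1,-1,45],"angular":[0,0,0]},
  {"grip":0.5,"xyz":[1,-1,70],"angular":[0,0,0]},
  {"grip":0.5,"xyz":[1,-1,95],"angular":[0,0,0]},
  {"grip":0.5,"xyz":[1,-1,115],"angular":[0,0,0]},
  {"grip":0.5,"xyz":[1,-1,130],"angular":[0,0,0]},
  {"grip":0.5,"xyz":[1,-1,138],"angular":[0,0,0]},
  {"grip":0.5,"xyz":[1,-1,142],"angular":[0,0,0]},
  {"grip":0.5,"xyz":[1,-1,145],"angular":[0,0,0]},
  {"grip":0.5,"xyz":[1,-1,146],"angular":[0,0,0]},
])

```text
time_s: 13.3
tcp_pos: [0.5597, 0.0321, 0.1191]
ee_rot: [[0.991, -0.133, 0.001], [-0.133, -0.991, 0.0], [0.001, -0.0, -1.0]]
wrist_force: [0.3, -0.5, -1.4]
gripper_width: 0.72
gripper_force: 30.0
```

Call:
move_arm([
  {"grip":0.5,"xyz":[0,0,1],"angular":[0,0,0]},
  {"grip":0.5,"xyz":[0,0,2],"angular":[0,0,0]},
  {"grip":0.5,"xyz":[0,0,3],"angular":[0,0,0]},
  {"grip":0.5,"xyz":[0,0,3],"angular":[0,0,0]},
])

```text
time_s: 13.7
tcp_pos: [0.5593, 0.0322, 0.1156]
ee_rot: [[0.991, -0.132, -0.0], [-0.132, -0.991, 0.0], [-0.0, -0.0, -1.0]]
wrist_force: [-0.5, 0.2, -2.4]
gripper_width: 0.716
gripper_force: 30.0
```

Call:
move_arm([
  {"grip":0.5,"xyz":[0,0,1],"angular":[0,0,0]},
  {"grip":0.5,"xyz":[0,0,2],"angular":[0,0,0]},
  {"grip":0.5,"xyz":[0,0,2],"angular":[0,0,0]},
  {"grip":0.5,"xyz":[0,0,2],"angular":[0,0,0]},
])

```text
time_s: 14.1
tcp_pos: [0.5594, 0.0322, 0.1135]
ee_rot: [[0.991, -0.132, -0.0], [-0.132, -0.991, -0.0], [-0.0, 0.0, -1.0]]
wrist_force: [0.5, 0.9, -1.9]
gripper_width: 0.714
gripper_force: 30.0
```

Call:
move_arm([
  {"grip":0.5,"xyz":[0,0,1],"angular":[0,0,0]},
  {"grip":0.5,"xyz":[0,0,1],"angular":[0,0,0]},
  {"grip":0.5,"xyz":[0,0,1],"angular":[0,0,0]},
])

```text
time_s: 14.4
tcp_pos: [0.5593, 0.0322, 0.1125]
ee_rot: [[0.991, -0.132, -0.0], [-0.132, -0.991, -0.0], [-0.0, 0.0, -1.0]]
wrist_force: [0.3, -0.8, -2.0]
gripper_width: 0.718
gripper_force: 30.0
```

Call:
move_arm([
  {"grip":0.5,"xyz":[0,0,1],"angular":[0,0,0]},
  {"grip":0.5,"xyz":[0,0,1],"angular":[0,0,0]},
  {"grip":0.5,"xyz":[0,0,1],"angular":[0,0,0]},
])

```text
time_s: 14.7
tcp_pos: [0.5596, 0.0322, 0.1123]
ee_rot: [[0.991, -0.132, 0.001], [-0.132, -0.991, 0.0], [0.001, -0.0, -1.0]]
wrist_force: [-1.2, 0.1, 3.5]
gripper_width: 0.721
gripper_force: 30.0
```

Contact: the wrist force changed sign. Releasing and rising.

Call:
move_arm([
  {"grip":1,"xyz":[0,0,0],"angular":[0,0,0]},
  {"grip":1,"xyz":[0,0,0],"angular":[0,0,0]},
  {"grip":1,"xyz":[0,0,0],"angular":[0,0,0]},
  {"grip":1,"xyz":[0,0,0],"angular":[0,0,0]},
  {"grip":1,"xyz":[0,0,0],"angular":[0,0,0]},
  {"grip":1,"xyz":[0,0,-5],"angular":[0,0,0]},
  {"grip":1,"xyz":[0,0,-20],"angular":[0,0,0]},
  {"grip":1,"xyz":[0,0,-50],"angular":[0,0,0]},
  {"grip":1,"xyz":[0,0,-90],"angular":[0,0,0]},
  {"grip":1,"xyz":[0,0,-135],"angular":[0,0,0]},
])

```text
time_s: 15.7
tcp_pos: [0.5587, 0.032, 0.2474]
ee_rot: [[0.991, -0.132, -0.002], [-0.132, -0.991, -0.001], [-0.002, 0.001, -1.0]]
wrist_force: [0.9, 0.2, 0.1]
gripper_width: 1.0
gripper_force: 0.0
```

Call:
move_arm([
  {"grip":1,"xyz":[0,-40,-40],"angular":[0,0,0]},
  {"grip":1,"xyz":[0,-80,-55],"angular":[0,0,0]},
  {"grip":1,"xyz":[0,-120,-55],"angular":[0,0,0]},
  {"grip":1,"xyz":[0,-155,-55],"angular":[0,0,0]},
  {"grip":1,"xyz":[0,-170,-55],"angular":[0,0,0]},
  {"grip":1,"xyz":[0,-175,-55],"angular":[0,0,0]},
  {"grip":1,"xyz":[0,-175,-55],"angular":[0,0,0]},
])

```text
time_s: 16.4
tcp_pos: [0.5824, 0.2055, 0.3013]
ee_rot: [[0.991, -0.132, -0.001], [-0.132, -0.991, -0.001], [-0.001, 0.001, -1.0]]
wrist_force: [-0.4, -0.9, -0.5]
gripper_width: 1.003
gripper_force: 0.0
```

```bash
python3 - <<'E'
from h import *
a=save('scene','s3');b=save('top','t3');w=save('wrist','w3');to(.583,.205,.186)
print(proj(w,(.583,.205,.179)),[onz(c,*p,.117).round(4) for c,p in()])
A=cv2.resize(a['img'][170:300,200:330],(400,400),interpolation=2);B=cv2.resize(b['img'][140:230,100:235],(400,267),interpolation=2)
o=np.zeros((600,800,3),np.uint8);o[:400,:400]=A;o[:267,400:]=B;o[300:600,400:]=cv2.resize(w['img'],(400,300))
cv2.imwrite('pics/c3.png',o[:,:,::-1])
for c in(a,b): print(proj(c,(.5593,.0322,.117)))
E
```

```text
t 16.55 tcp [0.5825 0.2043 0.3018] shift mm [  0.4  -0.8 115.8] rot [ 0.     0.    -0.002]
[255.49842524 191.34348431] []
[275.77030781 246.22677192]
[197.06677334 183.76606978]
```

View pics/c3.png

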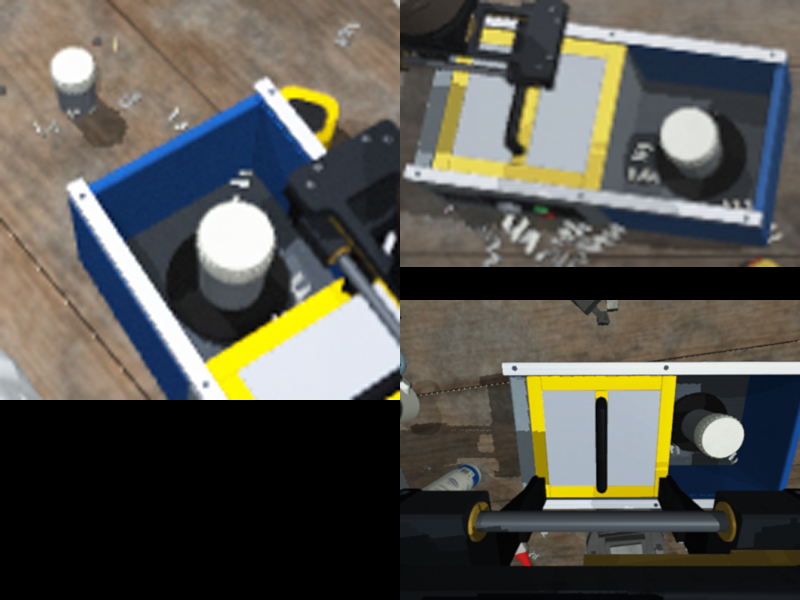

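The pot stands upright and central on the turntable (cap at scene crop (235,228), black disc visible all round). The bar lies between the jaws at wrist u≈257. Next I grasp it and close the guard.

Call:
move_arm([
  {"grip":1,"xyz":[0,0,40],"angular":[0,0,0]},
  {"grip":1,"xyz":[0,0,75],"angular":[0,0,0]},
  {"grip":1,"xyz":[0,0,100],"angular":[0,0,0]},
  {"grip":1,"xyz":[0,0,112],"angular":[0,0,0]},
  {"grip":1,"xyz":[0,0,116],"angular":[0,0,0]},
  {"grip":0,"xyz":[0,0,116],"angular":[0,0,0]},
  {"grip":0,"xyz":[0,0,116],"angular":[0,0,0]},
  {"grip":0,"xyz":[0,0,116],"angular":[0,0,0]},
  {"grip":0,"xyz":[0,0,116],"angular":[0,0,0]},
  {"grip":0,"xyz":[0,0,116],"angular":[0,0,0]},
])

```text
time_s: 17.55
tcp_pos: [0.5827, 0.2058, 0.1862]
ee_rot: [[0.991, -0.132, 0.001], [-0.132, -0.991, 0.001], [0.001, -0.001, -1.0]]
wrist_force: [-0.3, 0.1, -0.1]
gripper_width: 0.629
gripper_force: 0.0
```

Call:
move_arm([
  {"grip":0,"xyz":[0,0,0],"angular":[0,0,0]},
  {"grip":0,"xyz":[0,0,0],"angular":[0,0,0]},
  {"grip":0,"xyz":[0,0,0],"angular":[0,0,0]},
  {"grip":0,"xyz":[0,0,0],"angular":[0,0,0]},
  {"grip":0,"xyz":[0,0,0],"angular":[0,0,0]},
  {"grip":0,"xyz":[0,0,0],"angular":[0,0,0]},
  {"grip":0,"xyz":[0,0,0],"angular":[0,0,0]},
  {"grip":0,"xyz":[0,0,0],"angular":[0,0,0]},
  {"grip":0,"xyz":[0,0,0],"angular":[0,0,0]},
])

```text
time_s: 18.45
tcp_pos: [0.5824, 0.2051, 0.1855]
ee_rot: [[0.991, -0.132, -0.001], [-0.132, -0.991, -0.001], [-0.0, 0.001, -1.0]]
wrist_force: [0.3, -3.5, -0.1]
gripper_width: 0.148
gripper_force: 30.0
```

Call:
move_arm([
  {"grip":0,"xyz":[0,10,0],"angular":[0,0,0]},
  {"grip":0,"xyz":[0,28,0],"angular":[0,0,0]},
  {"grip":0,"xyz":[0,48,0],"angular":[0,0,0]},
  {"grip":0,"xyz":[0,68,0],"angular":[0,0,0]},
  {"grip":0,"xyz":[0,88,0],"angular":[0,0,0]},
  {"grip":0,"xyz":[0,108,0],"angular":[0,0,0]},
  {"grip":0,"xyz":[0,128,0],"angular":[0,0,0]},
  {"grip":0,"xyz":[0,145,0],"angular":[0,0,0]},
  {"grip":0,"xyz":[0,160,0],"angular":[0,0,0]},
  {"grip":0,"xyz":[0,167,0],"angular":[0,0,0]},
])

```text
time_s: 19.45
tcp_pos: [0.5605, 0.0383, 0.1855]
ee_rot: [[0.991, -0.134, 0.001], [-0.134, -0.991, -0.0], [0.001, 0.0, -1.0]]
wrist_force: [3.2, 1.8, -4.6]
gripper_width: 0.147
gripper_force: 30.0
```

Call:
move_arm([
  {"grip":0,"xyz":[0,2,0],"angular":[0,0,0]},
  {"grip":0,"xyz":[0,4,0],"angular":[0,0,0]},
  {"grip":0,"xyz":[0,6,0],"angular":[0,0,0]},
  {"grip":0,"xyz":[0,8,0],"angular":[0,0,0]},
  {"grip":0,"xyz":[0,8,0],"angular":[0,0,0]},
])

```text
time_s: 19.95
tcp_pos: [0.5597, 0.0324, 0.1855]
ee_rot: [[0.991, -0.132, 0.001], [-0.132, -0.991, -0.0], [0.001, 0.0, -1.0]]
wrist_force: [5.6, 1.4, -5.3]
gripper_width: 0.15
gripper_force: 30.0
```

Call:
move_arm([
  {"grip":0,"xyz":[0,1,0],"angular":[0,0,0]},
  {"grip":0,"xyz":[0,2,0],"angular":[0,0,0]},
  {"grip":0,"xyz":[0,2,0],"angular":[0,0,0]},
])

```text
time_s: 20.25
tcp_pos: [0.5596, 0.0314, 0.1855]
ee_rot: [[0.991, -0.132, 0.001], [-0.132, -0.991, 0.002], [0.001, -0.002, -1.0]]
wrist_force: [4.9, 5.5, -4.4]
gripper_width: 0.15
gripper_force: 30.0
```

Call:
move_arm([
  {"grip":0,"xyz":[0,1,0],"angular":[0,0,0]},
  {"grip":0,"xyz":[0,2,0],"angular":[0,0,0]},
  {"grip":0,"xyz":[0,2,0],"angular":[0,0,0]},
])

```text
time_s: 20.55
tcp_pos: [0.5596, 0.0313, 0.1855]
ee_rot: [[0.991, -0.132, 0.003], [-0.132, -0.991, 0.005], [0.002, -0.005, -1.0]]
wrist_force: [3.5, 10.9, -4.1]
gripper_width: 0.154
gripper_force: 30.0
```

The shut stop is reached (175 mm of travel, force rising). Unload, release and retreat.

Call:
move_arm([
  {"grip":0,"xyz":[0,-2,0],"angular":[0,0,0]},
  {"grip":1,"xyz":[0,-2,0],"angular":[0,0,0]},
  {"grip":1,"xyz":[0,-2,0],"angular":[0,0,0]},
  {"grip":1,"xyz":[0,-2,0],"angular":[0,0,0]},
  {"grip":1,"xyz":[0,-2,0],"angular":[0,0,0]},
  {"grip":1,"xyz":[0,-2,-15],"angular":[0,0,0]},
  {"grip":1,"xyz":[0,-2,-50],"angular":[0,0,0]},
  {"grip":1,"xyz":[0,-2,-90],"angular":[0,0,0]},
  {"grip":1,"xyz":[0,-2,-120],"angular":[0,0,0]},
  {"grip":1,"xyz":[0,-2,-120],"angular":[0,0,0]},
])

```text
time_s: 21.55
tcp_pos: [0.5609, 0.03, 0.3112]
ee_rot: [[0.991, -0.132, 0.01], [-0.132, -0.991, 0.001], [0.01, -0.003, -1.0]]
wrist_force: [0.5, -0.0, 0.0]
gripper_width: 0.884
gripper_force: 0.0
```

Call:
move_arm([
  {"grip":1,"xyz":[0,-40,0],"angular":[0,0,0]},
  {"grip":1,"xyz":[0,-80,0],"angular":[0,0,0]},
  {"grip":1,"xyz":[0,-120,0],"angular":[0,0,0]},
  {"grip":1,"xyz":[0,-160,0],"angular":[0,0,0]},
  {"grip":1,"xyz":[0,-175,0],"angular":[0,0,0]},
  {"grip":1,"xyz":[0,-175,0],"angular":[0,0,0]},
])

```text
time_s: 22.15
tcp_pos: [0.5819, 0.2051, 0.3041]
ee_rot: [[0.991, -0.13, -0.002], [-0.13, -0.991, -0.001], [-0.002, 0.002, -1.0]]
wrist_force: [-0.3, 0.2, -0.0]
gripper_width: 0.994
gripper_force: 0.0
```

```bash
python3 - <<'E'
from h import *
a=save('scene','s4');b=save('top','t4')
A=cv2.resize(a['img'][170:300,200:330],(400,400),interpolation=2);B=cv2.resize(b['img'][140:260,100:280],(400,267),interpolation=2)
o=np.zeros((400,800,3),np.uint8);o[:400,:400]=A;o[:267,400:]=B
cv2.imwrite('pics/c4.png',o[:,:,::-1])
E
```

```text
(no output)
```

View pics/c4.png

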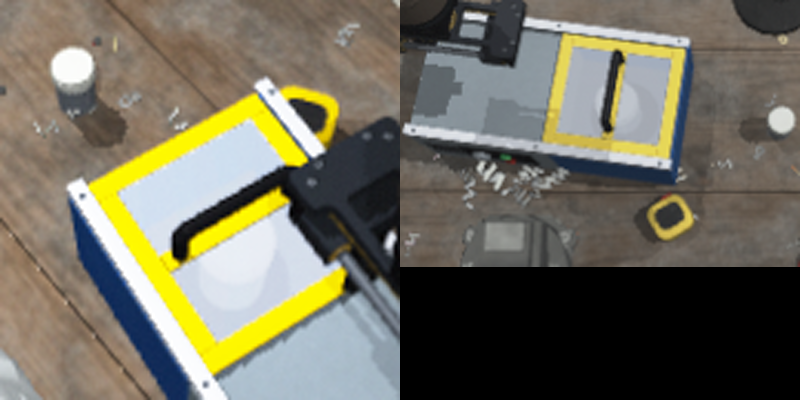

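The guard is shut flush with the end of the rails, and the pot's cap shows upright through the pane at about (237,248). The tape measure is where it was, and the gripper touches nothing.

```bash
python3 -c "
from h import *
print(r.finish_job())"
```

```text
the job is handed in; nothing more can be done
None
```

I handed the job in at about 22 s: the grey pot stands upright on the turntable, the guard is fully shut over it, the arm is clear, and I moved nothing else.

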